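# Knock the worn bushes out of the warmed motor sleeves

## Task

The motor sleeves in the block heater are warm and the worn brass bushes still inside most of them have to come out: lift each sleeve that holds a bush straight up out of its well, stand it upright in a free nest of the knock-out stand, then take the drift from its holder and push each bush down through its sleeve until it drops into the catch tray below. Leave the emptied sleeves standing in their nests; any sleeve without a bush can stay in its well. Finish with the drift put back point down, all the way into its holder, without tipping a sleeve over or disturbing the other things on the bench.

Things in the scene. Friction and masses are not known exactly. Their poses are not given: they have to be found in the camera images.
- heater: Grey block heater, 246 mm wide (y), fixed; place and turn vary; 60 mm high panel at x -113 to -63 mm. Origin on the bench under the middle of its row of wells. Wells at x 0, y -87, -29, 29, 87 mm: round, 42 mm wide, floor z 20, mouth z 80. Each opens up into a bay 104 mm long (x), 52 mm wide (y), walls up to z 110: fingers fit only straight from above, on a sleeve's +x and -x sides.
- stand: Steel knock-out stand, 124 (x) by 284 mm (y), fixed; place and turn vary. Origin on the bench under its middle. Below is a catch tray: floor z 6 mm, rims 18 mm high at x -60 and 60, 39 mm of open height under the deck. The deck, 100 mm in x, z 45 to 61, stands on cheeks at y -136 and 136 and has four nests at x 0, y -90, -30, 30, 90 mm.
- nest0 (a point): Centre of the floor of a nest of the stand, 55 mm above the bench: a round recess 46 mm across, 6 mm deep in the deck's top, in which a sleeve stands. A hole 32 mm across goes on through the deck to the catch tray.
- nest1 (a point): Centre of the floor of a nest of the stand, 55 mm above the bench: a round recess 46 mm across, 6 mm deep in the deck's top, in which a sleeve stands. A hole 32 mm across goes on through the deck to the catch tray.
- nest2 (a point): Centre of the floor of a nest of the stand, 55 mm above the bench: a round recess 46 mm across, 6 mm deep in the deck's top, in which a sleeve stands. A hole 32 mm across goes on through the deck to the catch tray.
- nest3 (a point): Centre of the floor of a nest of the stand, 55 mm above the bench: a round recess 46 mm across, 6 mm deep in the deck's top, in which a sleeve stands. A hole 32 mm across goes on through the deck to the catch tray.
- holder: Drift holder, loose, 0.9 kg: steel base plate 84 x 84 x 15 mm with a wooden post 50 x 50 mm up to z 90 mm, in it an upright round well for the drift, 17 mm across, floor at z 15 mm. Origin on the bench under its middle.
- holder_mouth (a point): Centre of the mouth of the holder's well, 90 mm above the bench.
- drift: Drift, 155 mm, 0.2 kg: steel rod 14 mm across, 100 mm long, its last 6 mm tapering to a flat tip 9 mm across; on top a round aluminium handle 24 mm across, 55 mm long. Origin at the tip, z towards the handle. Starts point down in the holder. Its shoulder stops on a sleeve's top with the tip level with the sleeve's lower end.
- sleeve0: Motor sleeve: round aluminium tube, 40 mm across, bore 25 mm, 100 mm long, 0.2 kg, with or without a bush in it. Origin at the centre of its lower end, z along it. Starts upright on the floor of the heater's well at y -87 mm; its top, z 120, stands 10 mm above the bay walls.
- sleeve1: Motor sleeve: round aluminium tube, 40 mm across, bore 25 mm, 100 mm long, 0.2 kg, with or without a bush in it. Origin at the centre of its lower end, z along it. Starts upright on the floor of the heater's well at y -29 mm; its top, z 120, stands 10 mm above the bay walls.
- sleeve2: Motor sleeve: round aluminium tube, 40 mm across, bore 25 mm, 100 mm long, 0.2 kg, with or without a bush in it. Origin at the centre of its lower end, z along it. Starts upright on the floor of the heater's well at y 29 mm; its top, z 120, stands 10 mm above the bay walls.
- sleeve3: Motor sleeve: round aluminium tube, 40 mm across, bore 25 mm, 100 mm long, 0.2 kg, with or without a bush in it. Origin at the centre of its lower end, z along it. Starts upright on the floor of the heater's well at y 87 mm; its top, z 120, stands 10 mm above the bay walls.
- bush0: Worn brass bush in sleeve 0 (may be absent: then that sleeve is empty): round, 22 mm across, 25 mm long. Origin at the centre of its lower face, z along it. Starts inside the bore, 30 mm above the sleeve's lower end, its top 45 mm below the sleeve's top, gripped by springy tongues: sliding it takes about 8 N (4 to 14). Pushed down some 20 mm it comes free and falls.
- bush1: Worn brass bush in sleeve 1 (may be absent: then that sleeve is empty): round, 22 mm across, 25 mm long. Origin at the centre of its lower face, z along it. Starts inside the bore, 30 mm above the sleeve's lower end, its top 45 mm below the sleeve's top, gripped by springy tongues: sliding it takes about 8 N (4 to 14). Pushed down some 20 mm it comes free and falls.
- bush2: Worn brass bush in sleeve 2 (may be absent: then that sleeve is empty): round, 22 mm across, 25 mm long. Origin at the centre of its lower face, z along it. Starts inside the bore, 30 mm above the sleeve's lower end, its top 45 mm below the sleeve's top, gripped by springy tongues: sliding it takes about 8 N (4 to 14). Pushed down some 20 mm it comes free and falls.
- bush3: Worn brass bush in sleeve 3 (may be absent: then that sleeve is empty): round, 22 mm across, 25 mm long. Origin at the centre of its lower face, z along it. Starts inside the bore, 30 mm above the sleeve's lower end, its top 45 mm below the sleeve's top, gripped by springy tongues: sliding it takes about 8 N (4 to 14). Pushed down some 20 mm it comes free and falls.
- tin: Bystander: round flux tin, 60 mm across, 75 mm high, far from the robot. Origin under its middle.
- spool: Bystander: spool of solder standing on end, 60 mm across, 50 mm high, near the robot. Origin under its middle.
- screwdriver: Bystander: screwdriver lying on the bench, 200 mm long.
- hammer: Bystander: hammer lying on the bench, 260 mm long.

How it is judged:
By the outcome, as a careful person would: the job done as asked, in the order asked, and still so for the second after the job is handed in, with the robot touching nothing.
Of bush0, bush1, bush2, bush3 only 3 to 4 are there at a start; the rules pass over those that are not, and their reading is None.
At some moment in a run one of holder may be knocked a few centimetres aside while the robot is not near it.
It also fails if it takes over 208 s, if anything falls off the work surface, if the arm or the gripper's body presses on something with over 40 N, if the wrist force passes 120 N, or if a joint passes its speed limit or range.

## Robot

A 6-joint arm with a two-finger parallel gripper is mounted at the origin on the work surface. World frame = base frame: x ahead of the robot, y to its left, z up, the work surface at z = 0. Lengths are in mm, angles in rad, forces in N, time in s.
With the tool pointing down it reaches from about 275 to 725 mm from the base axis. Payload 5.6 kg.
Tool frame: the origin (TCP) lies where the fingers leave the gripper's body, on its centre line; the fingertips stand 73 mm ahead of it and the grasp point (between the pads) lies 54 mm ahead of it; z points along the fingers, y is the line along which they close (so a half turn about z gives the same grasp; the last joint's range is limited). The gripper opens to 85 mm and grips with 20 to 120 N. Pads are 22 mm wide; open, the fingers measure 114 mm over their backs; the gripper's body (76 mm by 85 mm) begins 54 mm behind the grasp point. The pads swing forward as they close: fully open they stand 13 mm farther back than shut.
Start: joints at [-1, 0.255, 0.108, 0, -1.424, -0.285], TCP at [155.079, -527.678, 303.883] pointing down, gripper open.
Joint ranges: [-2.95, 2.95], [-1.21, 1.97], [-1.09, 1.5], [-2.87, 1.71], [-2.94, -0.07], [-3.05, 3.05]. Speed limits (rad/s): [2.57, 2.57, 3.14, 3.14, 3.14, 3.14].

## Interface

Orientations are given as [roll, pitch, yaw] about the fixed x, y, z axes, in that order (R = Rz(yaw) Ry(pitch) Rx(roll)).
In Python, from plant import arm gives the robot as it stands.
- The arm moves only by the shell command python3 nudge.py FILE [OPENING], which reads ROWS from the file FILE. ROWS is a JSON list of rows, 1 to 8 of them, each an object with the fields x, y, z (the shift in units of 20 mm), drx, dry, drz (a rotation vector in units of 0.25 rad); a field left out counts as zero; each row is the pose to reach, as a shift and turn from the pose commanded when the command began, along the tool's axes at that moment; what a row does not reach only later rows make up. A row lasts 1/8 s, in which the tool goes at most 62.5 mm and 0.188 rad, less where a joint would pass 70% of its speed; a pose out of reach is approached as far as the arm can. OPENING is the finger opening in mm, set as the command begins (- or left out keeps the last). The fingers move at their own pace and stop on an object; the grip force is fixed at half the most. Time passes only in rows, so rows that do not move let the fingers close. It prints the time, the measured TCP pose, the force, the opening and the grip force at its end. Input that does not fit is refused with a message, and nothing moves.
- arm.get_obs(): the state, without advancing time (a new reading comes with each control period).
- arm.capture(name): name is "scene" or "top"; returns a dict with "color" (384x512x3 uint8, red, green, blue), "camera_matrix" (3x3 intrinsics, pixels), "eye" and "attitude" of the camera in the world. Camera axes: x right, y down, z forward; pixel columns grow to the right and rows downward; lengths in mm; the calibration is good to about 2 mm. A picture is of the moment at which its call begins. There is no depth.
- arm.finish_job(): hands the job in; it is judged then, once.
The state is a dict: "time": time; "joint_pos": joint angles; "qvel": joint speeds; "joint_efforts": joint torques, N m; "position": TCP position; "tcp_rot": TCP orientation; "contact_force": force on the tool from outside, world axes, zero at the start; "wrist_torque": the same for the moment, N m; "finger_gap": finger opening in mm; "grip_force": force on a finger pad.
Only numpy, scipy, OpenCV 4.12 (cv2) and the standard library are available. Lean on these libraries where they do the work, as an engineer would, in place of code of your own. Each camera call takes 0.05 s, during which the arm holds its last target. There are 200 camera calls.

## Working session

There is one attempt and no reset: what is moved stays moved. The work goes in short steps, Python scripts to look and compute and a shell command to move; the robot and the scene stay as the last step left them, time stands still between calls to the robot, and variables do not carry over. Pictures are saved under pics/ and viewed, at most 14 in all, crops included, and the job is handed in when it is done.

```bash
ls; mkdir -p pics; cat > h.py <<'E'
import numpy as np, cv2
from plant import arm
from scipy.spatial.transform import Rotation as R
def snap(n,f=None):
    c=arm.capture(n)
    if f: cv2.imwrite('pics/'+f,c['color'][...,::-1])
    return c
E
python3 - <<'E'
from h import *
for n in('scene','top'):
    c=snap(n,n+'0.png'); print(n,c['camera_matrix'],c['eye'],c['attitude'])
o=arm.get_obs(); print(o)
E
```

```text
nudge.py
pics
plant.py
scene [[491.24247014   0.         245.2608596 ]
 [  0.         491.24247014 189.38016705]
 [  0.           0.           1.        ]] [1142.25126382 -827.8103432   899.8298615 ] [-2.26987838  0.01103281  0.57258427]
top [[359.44865859   0.         252.3429673 ]
 [  0.         359.44865859 187.37524577]
 [  0.           0.           1.        ]] [ 535.77321237  -16.39728078 1012.82654741] [-3.07208663  0.01683412 -1.59421941]
{'time': 0.1, 'joint_pos': array([-1.00041622e+00,  2.55696397e-01,  1.07159063e-01, -3.95872977e-04,
       -1.42392965e+00, -2.84591418e-01]), 'qvel': array([ 0.00047596, -0.00141514,  0.00212429,  0.00153555,  0.00127201,
       -0.00046   ]), 'joint_efforts': array([-1.87004625e-03, -3.87601519e+01,  2.38476884e+01,  5.37801996e+00,
       -3.75918971e-03,  3.04686793e-06]), 'position': array([ 155.01033566, -527.37679194,  303.09557855]), 'tcp_rot': array([ 3.13987926e+00, -9.33000211e-05, -2.85586215e+00]), 'contact_force': array([-1.2029608 , -0.76043796, -0.21369111]), 'wrist_torque': array([ 0.06799615, -0.00547564,  0.02531105]), 'grip_force': 0.0, 'finger_gap': 85.48600837628913}
```

View pics/scene0.png

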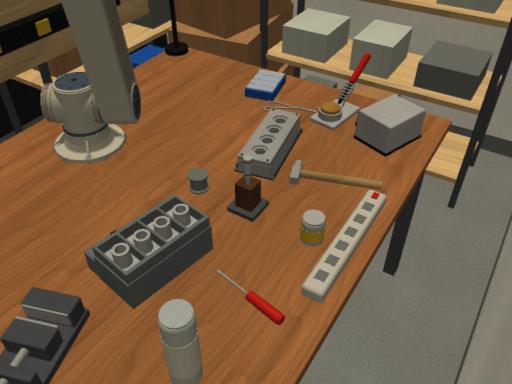

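View pics/top0.png

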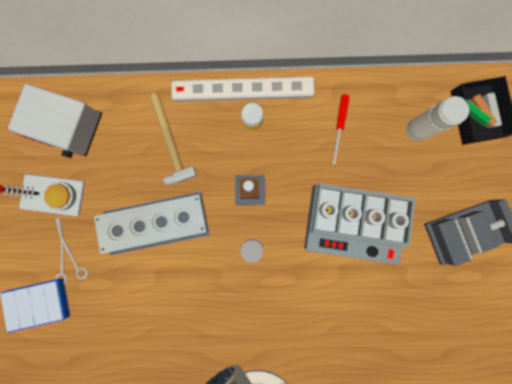

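The scene view shows the heater in front-left, stand at centre-back and holder (248,195). The top view shows the heater at (360,222), stand at (150,223), holder at (250,188), tin at (252,116), spool at (251,250), and hammer at (172,140). I'll zoom in on the wells and nests.

```bash
cat >> h.py <<'E'
def ray(c,u,v):
    K=c['camera_matrix']; d=np.linalg.solve(K,[u,v,1.0]); 
    return np.array(c['eye']), R.from_euler('xyz',c['attitude']).as_matrix()@d
def pt(c,u,v,z):
    e,d=ray(c,u,v); return e+d*(z-e[2])/d[2]
def proj(c,p):
    q=R.from_euler('xyz',c['attitude']).as_matrix().T@(np.array(p,float)-c['eye']); q=c['camera_matrix']@q; return q[:2]/q[2]
E
python3 - <<'E'
from h import *
c=snap('top');s=snap('scene')
im=c['color'][...,::-1]
a=cv2.resize(im[175:270,295:425],None,fx=3,fy=3,interpolation=cv2.INTER_CUBIC)
b=cv2.resize(im[185:260,85:215],None,fx=3,fy=3,interpolation=cv2.INTER_CUBIC)
d=cv2.resize(s['color'][195:300,80:220,::-1],None,fx=3,fy=3,interpolation=cv2.INTER_CUBIC)
W=800;o=np.zeros((600,W,3),np.uint8)
o[:285,:390]=a;o[:225,400:790]=b;o[285:600,:420]=d
e=cv2.resize(im[165:215,225:275],None,fx=5,fy=5,interpolation=cv2.INTER_CUBIC); o[300:550,430:680]=e
cv2.imwrite('pics/crop1.png',o)
print(pt(c,329,210,120),pt(c,400,220,120),pt(c,117,231,61),pt(c,183,217,61),pt(c,250,188,155))
E
```

```text
[ 537.60094945 -190.86653991  120.        ] [ 508.99517671 -363.77845268  120.        ] [495.40224104 359.28468083  61.        ] [528.29937475 183.51947381  61.        ] [594.46373881   2.28194639 155.        ]
```

View pics/crop1.png

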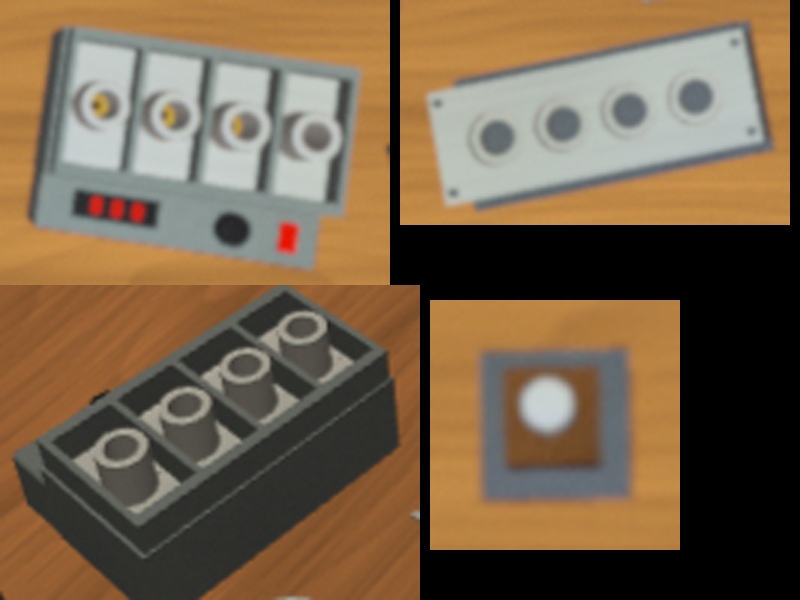

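Three sleeves (1–3, left in top view) show yellow bushes in their bores. The rightmost (sleeve0, at about (400,220)) shows none. Next I'll measure bores and nest holes from dark or yellow blobs.

```bash
cat >> h.py <<'E'
def blob(c,u,v,r=9,k=8,rng=(15,200)):
    """centroid of non-bright blob near (u,v), by Otsu on upsampled min-channel patch"""
    u0,v0=int(round(u))-r,int(round(v))-r
    p=c['color'][v0:v0+2*r+1,u0:u0+2*r+1].min(2)
    p=cv2.resize(p,None,fx=k,fy=k,interpolation=cv2.INTER_CUBIC)
    t,_=cv2.threshold(p,0,255,cv2.THRESH_OTSU)
    m=(p<t).astype(np.uint8)
    n,l,st,ce=cv2.connectedComponentsWithStats(m)
    cen=np.array([(u-u0+.5)*k,(v-v0+.5)*k])
    best=min(range(1,n),key=lambda i:np.linalg.norm(ce[i]-cen)+(1e3 if st[i,4]<300 else 0))
    x,y=ce[best]; return (x+.5)/k-.5+u0,(y+.5)/k-.5+v0,st[best,2]/k,st[best,3]/k
def tri(c,a,s,b):
    e1,d1=ray(c,*a);e2,d2=ray(s,*b)
    t=np.linalg.lstsq(np.c_[d1,-d2],e2-e1,rcond=None)[0]
    p,q=e1+d1*t[0],e2+d2*t[1]; return (p+q)/2,np.linalg.norm(p-q)
E
python3 - <<'E'
from h import *
c=snap('top');s=snap('scene')
def fit(L,P):
    L=np.array(L,float);P=np.array(P)[:,:2]; m=P.mean(0); d=np.polyfit(L,P-m,1)[0]
    yaw=np.arctan2(-d[0],d[1]); return m,yaw,np.linalg.norm(d),(P-m-np.outer(L-L.mean(),d)).round(1).tolist()
P=[]
for y,uv in zip((87,29,-29,-87),((328,209),(351,213),(376,217),(401,221))):
    b=blob(c,*uv,6); p=pt(c,*b[:2],120); w=proj(s,p); 
    b2=blob(s,*w,8); t=tri(c,b[:2],s,b2[:2])
    print(y,np.round(b,1),p.round(1),'scene',w.round(1),np.round(b2,1),t[0].round(1),t[1].round(1)); P.append(p)
print('heater',fit((87,29,-29,-87),P))
P=[]
for y,uv in zip((90,30,-30,-90),((117,231),(139,227),(161,222),(183,217))):
    b=blob(c,*uv,7); p=pt(c,*b[:2],55); w=proj(s,p); b2=blob(s,*w,8);t=tri(c,b[:2],s,b2[:2])
    print(y,np.round(b,1),p.round(1),'scene',w.round(1),np.round(b2,1),t[0].round(1),t[1].round(1)); P.append(p)
print('stand',fit((90,30,-30,-90),P))
im=c['color'].astype(int); g=(im[...,0]-im[...,2])
for uv in ((329,209),(352,213),(376,217),(401,221)): print(g[uv[1]-3:uv[1]+4,uv[0]-8:uv[0]+8].max())
# drift handle white disc
m=((c['color'].min(2)>140)).astype(np.uint8); m[:, :236]=0;m[:,264:]=0;m[:175]=0;m[200:]=0
n,l,st,ce=cv2.connectedComponentsWithStats(m);print(st,ce); print([pt(c,*q,170) for q in ce[1:]])
E
```

```text
87 [329.5 209.7   8.6   8.6] [ 538.2 -192.1  120. ] scene [179.9 207.9] [180.1 208.7  10.4   6.9] [ 538.4 -192.4  117.8] 0.4
29 [352.9 213.3   9.1   8.8] [ 528.1 -249.4  120. ] scene [160.9 220.5] [161.  221.3  10.9   7.4] [ 528.3 -249.8  117.9] 0.5
-29 [376.4 216.8   9.2   9.1] [ 518.1 -306.5  120. ] scene [140.8 233.8] [141.  234.7  11.2   7.8] [ 518.3 -306.9  117.9] 0.7
-87 [400.1 220.4   9.2   9.1] [ 508.1 -364.   120. ] scene [119.3 248.1] [119.6 248.8  11.5   8.5] [ 508.4 -364.4  118.3] 0.9
heater (array([ 523.12964241, -277.98576346]), np.float64(-0.17368861896533017), np.float64(1.0028986153952635), [[0.0, -0.0], [-0.0, -0.0], [-0.0, 0.2], [0.0, -0.1]])
90 [116.9 230.5  11.2  11. ] [496.5 362.   55. ] scene [279.9 119.9] [279.9 120.4  10.4   5.5] [496.3 362.8  52.8] 0.2
30 [138.9 226.   11.4  11.1] [507.2 302.8  55. ] scene [273.5 129.5] [273.6 130.   10.6   5.5] [507.2 303.7  52.7] 0.3
-30 [161.  221.4  11.2  11.1] [517.9 243.8  55. ] scene [266.7 139.6] [266.9 140.1  11.    5.9] [517.9 244.4  52.9] 0.3
-90 [183.1 216.8  11.1  11.1] [528.7 184.5  55. ] scene [259.5 150.4] [259.7 150.8  11.1   6.4] [528.8 185.   53. ] 0.3
stand (array([512.55015637, 273.28368596]), np.float64(0.17937019626202677), np.float64(1.0019267462532317), [[0.0, 0.0], [-0.0, -0.0], [-0.0, 0.1], [0.0, -0.0]])
121
126
114
11
[[     0      0    512    384 196520]
 [   243    181     11     10     88]] [[255.50335844 191.50272237]
 [248.         185.42045455]]
[array([599.63289364,   6.51971674, 170.        ])]
```

```bash
cat > d.py <<'E'
import sys; from h import *
# usage: d.py x y z yaw ...: tool-axis steps from the measured pose through each target
o=arm.get_obs(); p=np.array(o['position']);r=R.from_euler('xyz',o['tcp_rot'])
a=[float(v) for v in sys.argv[1:]]
for i in range(0,len(a),4):
    t=R.from_euler('xyz',[np.pi,0,a[i+3]])
    print((r.inv().apply(np.array(a[i:i+3])-p)).round(1),(r.inv()*t).as_rotvec().round(3)); p=np.array(a[i:i+3]);r=t
E
python3 d.py 538.2 -192.1 270 -1.745 538.2 -192.1 158 -1.745 538.2 -192.1 330 -1.745 528.7 184.5 330 -1.392
```

```text
[-462.2  213.8   33.7] [ 1.000e-03  0.000e+00 -1.111e+00]
[  0.  -0. 112.] [0. 0. 0.]
[   0.    0. -172.] [0. 0. 0.]
[-369.3   74.6    0. ] [ 0.     0.    -0.353]
```
Move: 510mm needs ≥ 8.2 rows; rotation 1.11 → 6 rows. Commands: first command 8 rows with the final pose repeated? A row asks the pose; moves at most 62.5 towards it. Repeating the final pose 8 times then another. "what a row does not reach only later rows make up". I can give intermediate rows. Joint limit risk: 70% cap. I'll do final pose ×8, then zero rows ×... but second command is relative to commanded pose—is it the reached commanded (clipped)? Presumably. So split: first command half, second half (rotated frame!). Simpler: command to 8 rows with half: shift -231,107,17 rot -0.555; then d.py. Rather do translation only in the first command with 8 rows <500: but 510 >500. Do translation first -231,107,-... in 5 rows with no rotation, then second -231,107,34 with rot in 8 rows.  Path crosses above bench at z 300, fine (bottle-like thing at (430,120) px tall? it's at y~-480,x~780, not on path; tall bottle).

The manual's scale: shifts go in units of 20 mm and turns go in units of 0.25 rad. Converting my numbers, 107 mm is 5.35, -232 mm is -11.6.

```bash
echo '[{"x": -2.9, "y": 1.35}, {"x": -5.8, "y": 2.7}, {"x": -8.7, "y": 4.05}, {"x": -11.6, "y": 5.35}, {"x": -11.6, "y": 5.35}]' > mv.in && python3 nudge.py mv.in 58
echo '[{"x": -2.5, "y": 1.1, "drz": -0.6}, {"x": -5, "y": 2.2, "drz": -1.2}, {"x": -7.5, "y": 3.3, "z": 0.5, "drz": -1.8}, {"x": -9.5, "y": 4.2, "z": 1, "drz": -2.4}, {"x": -11.5, "y": 5.35, "z": 1.7, "drz": -3.08}, {"x": -11.5, "y": 5.35, "z": 1.7, "drz": -3.76}, {"x": -11.5, "y": 5.35, "z": 1.7, "drz": -4.44}, {"x": -11.5, "y": 5.35, "z": 1.7, "drz": -4.44}]' > mv.in && python3 nudge.py mv.in
python3 d.py 538.2 -192.1 158 -1.745
```

```text
time: 0.92
position: [349.9, -357.2, 303.8]
tcp_rot: [3.141, 0.001, -2.851]
contact_force: [-0.3, 0.8, -0.1]
finger_gap: 58.1
grip_force: 0.0
time: 1.92
position: [537.8, -192.6, 269.7]
tcp_rot: [3.141, -0.0, -1.748]
contact_force: [-0.3, 0.1, -0.1]
finger_gap: 57.8
grip_force: 0.0
[ -0.6  -0.3 111.7] [ 0.    -0.    -0.003]
```

Scaled: -0.5 mm is -0.025, 112 mm is 5.6.

```bash
echo '[{"x": -0.025, "y": -0.015, "z": 1.5}, {"x": -0.025, "y": -0.015, "z": 3}, {"x": -0.025, "y": -0.015, "z": 4.25}, {"x": -0.025, "y": -0.015, "z": 5}, {"x": -0.025, "y": -0.015, "z": 5.6}, {"x": -0.025, "y": -0.015, "z": 5.6}]' > mv.in && python3 nudge.py mv.in
echo '[{}, {}, {}, {}]' > mv.in && python3 nudge.py mv.in 30
echo '[{"z": -0.75}, {"z": -1.5}, {"z": -2.5}, {"z": -2.5}]' > mv.in && python3 nudge.py mv.in
```

```text
time: 2.68
position: [538.2, -191.8, 157.5]
tcp_rot: [3.141, -0.0, -1.747]
contact_force: [-0.4, -0.4, 0.3]
finger_gap: 58.4
grip_force: 0.0
time: 3.18
position: [539.1, -191.8, 159.0]
tcp_rot: [-3.139, -0.0, -1.745]
contact_force: [0.8, 0.7, 5.5]
finger_gap: 38.2
grip_force: 61.5
time: 3.68
position: [538.7, -191.6, 209.6]
tcp_rot: [-3.139, 0.0, -1.746]
contact_force: [0.5, -0.2, -3.0]
finger_gap: 38.4
grip_force: 62.8
```

```bash
echo '[{"z": -2}, {"z": -4}, {"z": -6}, {"z": -6}]' > mv.in && python3 nudge.py mv.in
echo '[{"x": -1.5, "y": 0.3, "drz": -0.12}, {"x": -3.75, "y": 0.75, "drz": -0.28}, {"x": -6.25, "y": 1.25, "drz": -0.48}, {"x": -9, "y": 1.8, "drz": -0.68}, {"x": -11.75, "y": 2.35, "drz": -0.88}, {"x": -14.5, "y": 2.95, "drz": -1.12}, {"x": -17, "y": 3.45, "drz": -1.32}, {"x": -18.45, "y": 3.75, "drz": -1.412}]' > mv.in && python3 nudge.py mv.in
echo '[{}, {}]' > mv.in && python3 nudge.py mv.in
python3 d.py 528.7 184.5 215 -1.392; python3 - <<'E'
from h import *
c=snap('top','t1.png');s=snap('scene')
i=np.zeros((500,800,3),np.uint8)
a=c['color'][...,::-1][150:250,80:280];i[:400,:800]=cv2.resize(a,None,fx=4,fy=4,interpolation=2)
cv2.imwrite('pics/t1c.png',i[:400])
i=cv2.resize(s['color'][30:210,180:330,::-1],None,fx=3,fy=3,interpolation=2);cv2.imwrite('pics/s1c.png',i)
E
```

```text
time: 4.18
position: [538.8, -191.8, 330.7]
tcp_rot: [-3.137, 0.0, -1.746]
contact_force: [0.2, -0.4, -3.8]
finger_gap: 37.9
grip_force: 65.5
time: 5.18
position: [527.4, 187.0, 325.4]
tcp_rot: [3.137, -0.0, -1.39]
contact_force: [0.2, -0.2, -3.9]
finger_gap: 37.9
grip_force: 65.1
time: 5.42
position: [528.2, 184.3, 326.5]
tcp_rot: [3.139, -0.001, -1.393]
contact_force: [-0.1, 0.3, -3.7]
finger_gap: 38.1
grip_force: 65.1
[ -0.2  -0.8 111.5] [ 0.003 -0.001 -0.001]
```

View pics/s1c.png

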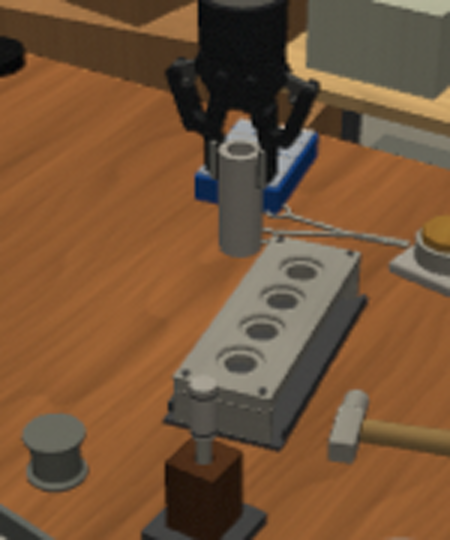

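The sleeve hangs upright in the gripper (at about (240,195) in the crop), above nest −90. I'll lower it now.

Scaled: 40 mm is 2, 119 mm is 5.95.

```bash
echo '[{"x": -0.01, "y": -0.04, "z": 2}, {"x": -0.01, "y": -0.04, "z": 4}, {"x": -0.01, "y": -0.04, "z": 5.25}, {"x": -0.01, "y": -0.04, "z": 5.95}, {"x": -0.01, "y": -0.04, "z": 5.95}]' > mv.in && python3 nudge.py mv.in
echo '[{"z": 0.2}, {"z": 0.4}, {"z": 0.4}]' > mv.in && python3 nudge.py mv.in
echo '[{"z": 0.1}, {"z": 0.2}, {"z": 0.2}]' > mv.in && python3 nudge.py mv.in
```

```text
time: 6.15
position: [529.4, 184.4, 208.4]
tcp_rot: [3.14, -0.001, -1.394]
contact_force: [0.5, -1.0, -3.1]
finger_gap: 37.9
grip_force: 65.0
time: 6.52
position: [529.5, 185.1, 200.9]
tcp_rot: [-3.142, 0.0, -1.393]
contact_force: [-0.1, 0.1, -3.7]
finger_gap: 37.8
grip_force: 65.1
time: 6.9
position: [529.4, 185.0, 196.7]
tcp_rot: [3.141, -0.0, -1.393]
contact_force: [0.2, -0.1, -2.4]
finger_gap: 38.3
grip_force: 65.1
```

Scaled: 2 mm is 0.1, 1 mm is 0.05.

```bash
echo '[{"z": 0.05}, {"z": 0.1}, {"z": 0.1}]' > mv.in && python3 nudge.py mv.in
echo '[{"z": 0.035}, {"z": 0.035}]' > mv.in && python3 nudge.py mv.in
```

```text
time: 7.28
position: [529.5, 185.1, 194.8]
tcp_rot: [3.141, -0.0, -1.393]
contact_force: [0.5, -0.4, -2.7]
finger_gap: 38.1
grip_force: 65.1
time: 7.52
position: [529.6, 185.1, 194.3]
tcp_rot: [-3.141, 0.0, -1.393]
contact_force: [-0.1, 0.1, -2.0]
finger_gap: 37.9
grip_force: 65.4
```

Scaled: 0.8 mm is 0.04.

```bash
echo '[{"z": 0.04}, {"z": 0.04}]' > mv.in && python3 nudge.py mv.in
echo '[{"z": 0.04}, {"z": 0.04}]' > mv.in && python3 nudge.py mv.in
```

```text
time: 7.78
position: [529.6, 185.1, 194.2]
tcp_rot: [-3.141, 0.0, -1.393]
contact_force: [-2.6, -0.1, 3.6]
finger_gap: 37.9
grip_force: 66.0
time: 8.02
position: [529.6, 185.1, 194.1]
tcp_rot: [-3.14, 0.0, -1.392]
contact_force: [-5.4, -0.9, 9.0]
finger_gap: 38.4
grip_force: 66.8
```

Seated at TCP z about 194.2. I'll release, rise and fetch the next sleeve.

Scaled: -0.5 mm is -0.025.

```bash
echo '[{"z": -0.025}, {"z": -0.025}, {"z": -0.025}, {"z": -0.025}]' > mv.in && python3 nudge.py mv.in 58
echo '[{"z": -1}, {"z": -3}, {"z": -5}, {"z": -6.8}, {"z": -6.8}]' > mv.in && python3 nudge.py mv.in
python3 d.py 528.1 -249.4 330 -1.745 507.2 302.8 330 -1.392 517.9 243.8 330 -1.392; python3 - <<'E'
from h import *
s=snap('scene')
cv2.imwrite('pics/s2c.png',cv2.resize(s['color'][80:220,180:330,::-1],None,fx=3,fy=3,interpolation=2))
E
```

```text
time: 8.52
position: [529.6, 185.1, 192.9]
tcp_rot: [3.141, -0.0, -1.393]
contact_force: [0.3, -0.0, 0.2]
finger_gap: 58.3
grip_force: 0.0
time: 9.15
position: [530.6, 185.4, 332.5]
tcp_rot: [-3.135, 0.002, -1.393]
contact_force: [-0.5, -0.4, -1.0]
finger_gap: 58.3
grip_force: 0.0
[427.5  79.4   1.2] [-0.006  0.003  0.352]
[-540.2  116.3    0. ] [ 0.     0.    -0.353]
[60. -0. -0.] [0. 0. 0.]
```

View pics/s2c.png

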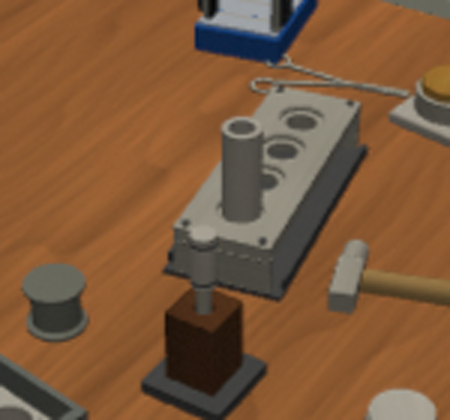

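Sleeve3 stands upright in the nearest nest. On to sleeve2.

Scaled: 427 mm is 21.35, 7 mm is 0.35, 0.352 rad is 1.408.

```bash
echo '[{"x": 1.75, "y": 0.35, "drz": 0.12}, {"x": 4.5, "y": 0.85, "drz": 0.28}, {"x": 7.5, "y": 1.4, "drz": 0.48}, {"x": 10.5, "y": 1.95, "drz": 0.68}, {"x": 13.5, "y": 2.5, "drz": 0.88}, {"x": 16.5, "y": 3.05, "drz": 1.12}, {"x": 19.5, "y": 3.6, "drz": 1.32}, {"x": 21.35, "y": 4, "drz": 1.408}]' > mv.in && python3 nudge.py mv.in
echo '[{"z": 0.75}, {"z": 1.75}, {"z": 3}, {"z": 3}, {"z": 3}]' > mv.in && python3 nudge.py mv.in
python3 d.py 528.1 -249.4 158 -1.745
```

```text
time: 10.2
position: [525.6, -251.8, 327.3]
tcp_rot: [3.139, 0.0, -1.748]
contact_force: [1.0, -0.4, 1.0]
finger_gap: 57.9
grip_force: 0.0
time: 10.82
position: [526.6, -248.9, 269.5]
tcp_rot: [-3.141, -0.0, -1.744]
contact_force: [0.0, -0.4, 0.4]
finger_gap: 57.7
grip_force: 0.0
[  0.2  -1.5 111.5] [-0.    -0.     0.001]
```

Scaled: 111.5 mm is 5.575, 100 mm is 5.

```bash
echo '[{"x": 0.01, "y": -0.075, "z": 1.5}, {"x": 0.01, "y": -0.075, "z": 3}, {"x": 0.01, "y": -0.075, "z": 4.25}, {"x": 0.01, "y": -0.075, "z": 5}, {"x": 0.01, "y": -0.075, "z": 5.575}, {"x": 0.01, "y": -0.075, "z": 5.575}]' > mv.in && python3 nudge.py mv.in
echo '[{}, {}, {}, {}]' > mv.in && python3 nudge.py mv.in 30
echo '[{"z": -0.75}, {"z": -2}, {"z": -4}, {"z": -6}, {"z": -7.75}, {"z": -8.6}, {"z": -8.6}]' > mv.in && python3 nudge.py mv.in
python3 d.py 517.9 243.8 330 -1.392
```

```text
time: 11.58
position: [527.8, -249.7, 157.4]
tcp_rot: [3.141, -0.0, -1.745]
contact_force: [0.2, -0.8, -0.0]
finger_gap: 58.0
grip_force: 0.0
time: 12.08
position: [528.6, -250.1, 158.8]
tcp_rot: [-3.139, -0.001, -1.744]
contact_force: [-0.1, 0.7, 7.1]
finger_gap: 38.1
grip_force: 61.4
time: 12.95
position: [527.8, -249.6, 330.2]
tcp_rot: [-3.141, 0.001, -1.745]
contact_force: [-1.1, 0.3, -3.5]
finger_gap: 37.7
grip_force: 63.0
[-4.842e+02  9.510e+01  4.000e-01] [-0.001  0.    -0.353]
```

```bash
echo '[{"x": -1, "y": 0.2}, {"x": -3, "y": 0.6}, {"x": -5.5, "y": 1.05}, {"x": -8, "y": 1.55}, {"x": -10.5, "y": 2.05}, {"x": -12.2, "y": 2.4}]' > mv.in && python3 nudge.py mv.in
echo '[{"x": -2, "y": 0.4, "drz": -0.2}, {"x": -4.5, "y": 0.9, "drz": -0.48}, {"x": -7, "y": 1.4, "drz": -0.8}, {"x": -9.5, "y": 1.9, "drz": -1.12}, {"x": -11.25, "y": 2.25, "drz": -1.32}, {"x": -12, "y": 2.35, "drz": -1.412}, {"x": -12, "y": 2.35, "drz": -1.412}, {"x": -12, "y": 2.35, "drz": -1.412}]' > mv.in && python3 nudge.py mv.in
python3 d.py 517.9 243.8 200 -1.392
```

```text
time: 13.7
position: [521.5, 1.7, 328.0]
tcp_rot: [3.138, -0.0, -1.743]
contact_force: [0.3, 0.5, -2.7]
finger_gap: 37.7
grip_force: 62.8
time: 14.7
position: [517.9, 242.6, 329.3]
tcp_rot: [3.141, -0.001, -1.393]
contact_force: [0.1, 0.1, -3.0]
finger_gap: 38.1
grip_force: 62.9
[ -1.3  -0.4 129.3] [ 0.001 -0.001 -0.001]
```

Scaled: 119 mm is 5.95, 105 mm is 5.25.

```bash
echo '[{"x": -0.065, "y": -0.02, "z": 2}, {"x": -0.065, "y": -0.02, "z": 4}, {"x": -0.065, "y": -0.02, "z": 5.25}, {"x": -0.065, "y": -0.02, "z": 5.95}, {"x": -0.065, "y": -0.02, "z": 5.95}]' > mv.in && python3 nudge.py mv.in
echo '[{"z": 0.2}, {"z": 0.4}, {"z": 0.6}, {"z": 0.6}]' > mv.in && python3 nudge.py mv.in
echo '[{"z": 0.075}, {"z": 0.15}, {"z": 0.2}, {"z": 0.2}]' > mv.in && python3 nudge.py mv.in
```

```text
time: 15.32
position: [518.2, 243.9, 210.2]
tcp_rot: [3.14, -0.001, -1.393]
contact_force: [-0.4, 0.1, -2.9]
finger_gap: 37.8
grip_force: 62.8
time: 15.82
position: [518.1, 244.7, 198.3]
tcp_rot: [3.141, -0.0, -1.392]
contact_force: [-0.5, 0.4, -2.5]
finger_gap: 37.8
grip_force: 62.8
time: 16.32
position: [518.2, 244.7, 194.5]
tcp_rot: [3.141, -0.0, -1.392]
contact_force: [-0.3, -0.1, -3.3]
finger_gap: 37.7
grip_force: 62.8
```

Target seat is about 194; a last millimetre, then release.

```bash
echo '[{"z": 0.05}, {"z": 0.05}]' > mv.in && python3 nudge.py mv.in
echo '[{"z": 0.025}, {"z": 0.025}]' > mv.in && python3 nudge.py mv.in
echo '[{}, {}, {}, {}]' > mv.in && python3 nudge.py mv.in 58
echo '[{"z": -1}, {"z": -3}, {"z": -5}, {"z": -6.8}, {"z": -6.8}, {"z": -6.8}]' > mv.in && python3 nudge.py mv.in
python3 d.py 518.1 -306.5 330 -1.745
```

```text
time: 16.58
position: [518.3, 244.7, 193.8]
tcp_rot: [-3.141, 0.0, -1.392]
contact_force: [-0.6, 0.3, -1.9]
finger_gap: 38.3
grip_force: 63.0
time: 16.82
position: [518.3, 244.7, 193.8]
tcp_rot: [-3.141, 0.0, -1.392]
contact_force: [-1.9, -0.4, 2.6]
finger_gap: 38.0
grip_force: 63.7
time: 17.32
position: [518.3, 244.7, 193.0]
tcp_rot: [-3.142, 0.0, -1.392]
contact_force: [-0.7, -1.1, 0.2]
finger_gap: 57.9
grip_force: 0.0
time: 18.08
position: [518.0, 244.7, 328.4]
tcp_rot: [3.141, 0.0, -1.392]
contact_force: [-0.3, 0.2, -1.1]
finger_gap: 57.7
grip_force: 0.0
[542.4  98.   -1.6] [ 0.001 -0.     0.353]
```

Scaled: 272 mm is 13.6, 245 mm is 12.25.

```bash
echo '[{"x": 1.5, "y": 0.25}, {"x": 4, "y": 0.7}, {"x": 6.75, "y": 1.2}, {"x": 9.5, "y": 1.7}, {"x": 12.25, "y": 2.2}, {"x": 13.6, "y": 2.45}]' > mv.in && python3 nudge.py mv.in
echo '[{"x": 2.5, "y": 0.45, "drz": 0.2}, {"x": 5.25, "y": 0.95, "drz": 0.48}, {"x": 8, "y": 1.45, "drz": 0.8}, {"x": 10.75, "y": 1.95, "drz": 1.12}, {"x": 12.75, "y": 2.3, "drz": 1.32}, {"x": 13.5, "y": 2.45, "drz": 1.412}, {"x": 13.5, "y": 2.45, "z": 1.5, "drz": 1.412}, {"x": 13.5, "y": 2.45, "z": 1.5, "drz": 1.412}]' > mv.in && python3 nudge.py mv.in
echo '[{"z": 1}, {"z": 1.5}, {"z": 1.5}]' > mv.in && python3 nudge.py mv.in
python3 d.py 518.1 -306.5 158 -1.745
```

```text
time: 18.82
position: [517.7, -34.1, 327.8]
tcp_rot: [3.139, -0.0, -1.394]
contact_force: [0.6, 0.6, -0.3]
finger_gap: 58.0
grip_force: 0.0
time: 19.82
position: [517.3, -305.1, 295.9]
tcp_rot: [3.135, 0.002, -1.745]
contact_force: [-0.7, -0.2, -0.1]
finger_gap: 58.3
grip_force: 0.0
time: 20.2
position: [518.2, -305.7, 268.9]
tcp_rot: [3.14, -0.0, -1.744]
contact_force: [0.1, 0.1, 0.7]
finger_gap: 57.9
grip_force: 0.0
[ 8.000e-01 -1.000e-01  1.109e+02] [ 0.001 -0.     0.001]
```

Scaled: 111 mm is 5.55, 100 mm is 5.

```bash
echo '[{"x": 0.04, "z": 1.5}, {"x": 0.04, "z": 3}, {"x": 0.04, "z": 4.25}, {"x": 0.04, "z": 5}, {"x": 0.04, "z": 5.55}, {"x": 0.04, "z": 5.55}]' > mv.in && python3 nudge.py mv.in
echo '[{}, {}, {}, {}]' > mv.in && python3 nudge.py mv.in 30
echo '[{"z": -0.75}, {"z": -2}, {"z": -4}, {"z": -6}, {"z": -7.75}, {"z": -8.6}, {"z": -8.6}]' > mv.in && python3 nudge.py mv.in
python3 d.py 507.2 302.8 330 -1.392
```

```text
time: 20.95
position: [518.2, -306.9, 158.0]
tcp_rot: [3.141, -0.0, -1.745]
contact_force: [0.7, -0.1, -0.7]
finger_gap: 58.2
grip_force: 0.0
time: 21.45
position: [518.8, -307.2, 159.4]
tcp_rot: [-3.139, -0.001, -1.744]
contact_force: [1.1, 0.9, 5.9]
finger_gap: 37.9
grip_force: 61.4
time: 22.32
position: [518.1, -306.7, 330.9]
tcp_rot: [-3.14, 0.0, -1.745]
contact_force: [-0.2, -0.3, -3.7]
finger_gap: 37.9
grip_force: 62.8
[-598.4  116.3    1.1] [-0.001  0.    -0.353]
```

Seat TCP for this one is about 194.4.

Scaled: -300 mm is -15, -280 mm is -14.

```bash
echo '[{"x": -1, "y": 0.2}, {"x": -3.5, "y": 0.7}, {"x": -6, "y": 1.15}, {"x": -8.75, "y": 1.7}, {"x": -11.5, "y": 2.25}, {"x": -14, "y": 2.7}, {"x": -15, "y": 2.9}]' > mv.in && python3 nudge.py mv.in
echo '[{"x": -2.25, "y": 0.45, "drz": -0.2}, {"x": -5, "y": 1, "drz": -0.48}, {"x": -7.75, "y": 1.5, "drz": -0.8}, {"x": -10.5, "y": 2.05, "drz": -1.12}, {"x": -13, "y": 2.55, "drz": -1.32}, {"x": -14.5, "y": 2.85, "drz": -1.412}, {"x": -14.9, "y": 2.9, "drz": -1.412}, {"x": -14.9, "y": 2.9, "drz": -1.412}]' > mv.in && python3 nudge.py mv.in
echo '[{"z": 1.5}, {"z": 2.5}, {"z": 2.5}]' > mv.in && python3 nudge.py mv.in
python3 d.py 507.2 303 200 -1.392
```

```text
time: 23.2
position: [511.6, 1.8, 328.6]
tcp_rot: [3.138, 0.0, -1.742]
contact_force: [0.2, 0.4, -3.4]
finger_gap: 38.3
grip_force: 62.6
time: 24.2
position: [506.7, 302.4, 328.9]
tcp_rot: [3.139, -0.001, -1.391]
contact_force: [0.7, -0.1, -2.9]
finger_gap: 38.0
grip_force: 62.7
time: 24.58
position: [506.7, 300.6, 278.5]
tcp_rot: [3.138, -0.002, -1.393]
contact_force: [0.5, 0.6, -2.1]
finger_gap: 37.9
grip_force: 62.5
[-2.5 -1.2 78.5] [ 0.004 -0.002 -0.001]
```

Scaled: 68 mm is 3.4, 55 mm is 2.75.

```bash
echo '[{"x": -0.075, "y": -0.04, "z": 1.5}, {"x": -0.075, "y": -0.04, "z": 2.75}, {"x": -0.075, "y": -0.04, "z": 3.4}, {"x": -0.075, "y": -0.04, "z": 3.4}]' > mv.in && python3 nudge.py mv.in
echo '[{"z": 0.2}, {"z": 0.4}, {"z": 0.55}, {"z": 0.55}]' > mv.in && python3 nudge.py mv.in
echo '[{"z": 0.075}, {"z": 0.15}, {"z": 0.2}, {"z": 0.2}]' > mv.in && python3 nudge.py mv.in
```

```text
time: 25.08
position: [508.0, 303.4, 212.2]
tcp_rot: [3.141, -0.001, -1.392]
contact_force: [0.8, 0.5, -1.8]
finger_gap: 38.1
grip_force: 62.7
time: 25.58
position: [507.9, 303.8, 200.9]
tcp_rot: [3.141, -0.0, -1.392]
contact_force: [-1.0, -0.1, -3.1]
finger_gap: 38.2
grip_force: 62.7
time: 26.08
position: [507.9, 303.8, 197.0]
tcp_rot: [3.141, -0.0, -1.392]
contact_force: [-0.0, -0.4, -3.3]
finger_gap: 38.1
grip_force: 62.7
```

```bash
echo '[{"z": 0.06}, {"z": 0.11}, {"z": 0.11}]' > mv.in && python3 nudge.py mv.in
echo '[{"z": 0.04}, {"z": 0.04}]' > mv.in && python3 nudge.py mv.in
echo '[{"z": 0.025}, {"z": 0.025}]' > mv.in && python3 nudge.py mv.in
```

```text
time: 26.45
position: [507.9, 303.8, 194.7]
tcp_rot: [3.141, -0.0, -1.392]
contact_force: [-0.0, -0.3, -3.4]
finger_gap: 38.1
grip_force: 62.7
time: 26.7
position: [508.0, 303.8, 194.3]
tcp_rot: [-3.141, 0.0, -1.392]
contact_force: [-1.0, -0.3, -0.7]
finger_gap: 38.2
grip_force: 63.1
time: 26.95
position: [508.0, 303.8, 194.3]
tcp_rot: [-3.141, 0.0, -1.392]
contact_force: [-3.0, -1.3, 3.8]
finger_gap: 37.8
grip_force: 63.6
```

Scaled: 180 mm is 9, 150 mm is 7.5.

```bash
echo '[{}, {}, {}, {}]' > mv.in && python3 nudge.py mv.in 58
echo '[{"z": -1}, {"z": -3}, {"z": -5}, {"z": -6.8}, {"z": -6.8}, {"z": -6.8}]' > mv.in && python3 nudge.py mv.in
echo '[{"x": 2.5, "y": 0.5}, {"x": 5, "y": 1}, {"x": 7.5, "y": 1.5}, {"x": 9, "y": 1.8}, {"x": 9, "y": 1.8}]' > mv.in && python3 nudge.py mv.in
python3 - <<'E'
from h import *
c=snap('top','t2.png');s=snap('scene','s2.png')
i=np.zeros((600,800,3),np.uint8)
i[:300,:600]=cv2.resize(c['color'][165:265,85:285,::-1],None,fx=3,fy=3,interpolation=2)
i[300:600,:600]=cv2.resize(s['color'][110:210,160:360,::-1],None,fx=3,fy=3,interpolation=2)
cv2.imwrite('pics/x2.png',i)
for p in ((528.7,184.5),(517.9,243.8),(507.2,302.8)):
    w=proj(c,(*p,155));b=blob(c,*w,6);v=proj(s,(*p,155));b2=blob(s,*v,8);t=tri(c,b[:2],s,b2[:2])
    print(np.round(b,1),pt(c,*b[:2],155).round(1),pt(s,*b2[:2],155).round(1),t[0].round(1))
E
```

```text
time: 27.45
position: [508.0, 303.8, 193.5]
tcp_rot: [-3.142, -0.0, -1.392]
contact_force: [-1.1, -0.1, -0.1]
finger_gap: 57.7
grip_force: 0.0
time: 28.2
position: [507.7, 303.8, 328.9]
tcp_rot: [3.141, -0.0, -1.392]
contact_force: [-0.5, -0.9, -1.3]
finger_gap: 58.1
grip_force: 0.0
time: 28.82
position: [504.1, 118.4, 328.8]
tcp_rot: [3.14, -0.001, -1.394]
contact_force: [0.3, 0.5, 0.1]
finger_gap: 57.7
grip_force: 0.0
[178.9 212.1   4.4   4.4] [541.  173.4 155. ] [526.8 185.3 155. ] [539.2 169.1 168.2]
[146.5 224.6   8.5  10.8] [513.1 251.3 155. ] [519.7 242.9 155. ] [513.1 253.9 147.2]
[126.5 223.5  13.    6.1] [516.7 299.5 155. ] [489.8 326.  155. ] [514.9 287.8 181.4]
```

View pics/x2.png

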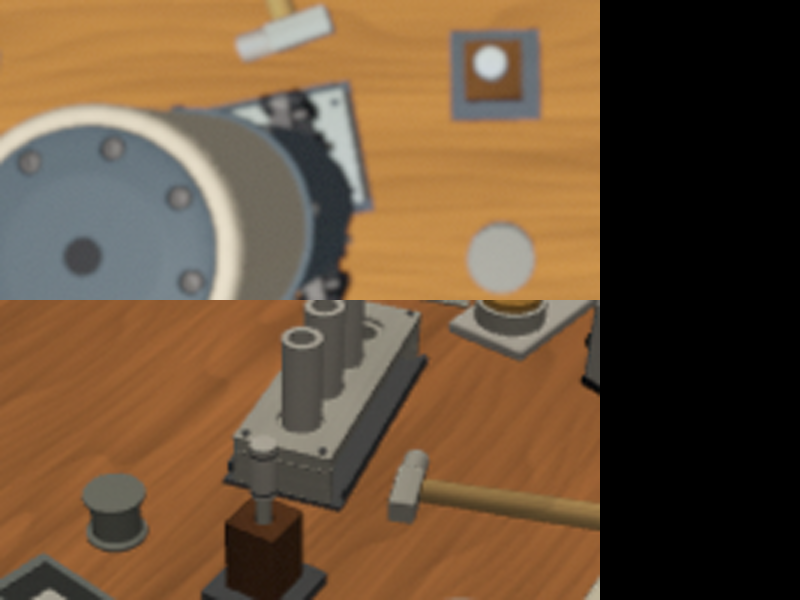

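All three sleeves stand upright. The holder is at about (250,188) in the top image, seemingly unmoved. I'll measure it precisely.

```bash
cat >> h.py <<'E'
def holder(c,u=250,v=189,r=26):
    k=6;p=c['color'][v-r:v+r,u-r:u+r]; p=cv2.resize(p,None,fx=k,fy=k,interpolation=cv2.INTER_CUBIC)
    hsv=cv2.cvtColor(p,cv2.COLOR_RGB2HSV); g=((hsv[...,1]<90)).astype(np.uint8)
    n,l,st,ce=cv2.connectedComponentsWithStats(g); i=[j for j in range(1,n) if st[j,4]>300]
    f=lambda q:((np.array(q)+.5)/k-.5+[u-r,v-r])
    i.sort(key=lambda j:-st[j,2]*st[j,3]); out={}
    (x,y),(w,h),a=cv2.minAreaRect(np.argwhere(l==i[0])[:,::-1].astype(np.float32))
    q=f((x,y));out['plate']=(q.round(2),pt(c,*q,15).round(1),round(w/k,1),round(h/k,1),round(a,1))
    d=((p.min(2)>120)).astype(np.uint8)
    n,l,st,ce=cv2.connectedComponentsWithStats(d)
    j=[j for j in range(1,n) if st[j,4]>300]
    for m in j: q=f(ce[m]);out['head%d'%m]=(q.round(2),pt(c,*q,170).round(1),st[m,2:4]/k)
    b=((hsv[...,1]>100)&(hsv[...,2]<125)).astype(np.uint8)
    n,l,st,ce=cv2.connectedComponentsWithStats(b); m=1+np.argmax(st[1:,4])
    (x,y),(w,h),a=cv2.minAreaRect(np.argwhere(l==m)[:,::-1].astype(np.float32)); q=f((x,y)); out['post']=(q.round(2),pt(c,*q,90).round(1),round(w/k,1),round(h/k,1))
    return out
E
python3 - <<'E'
from h import *
c=snap('top');s=snap('scene')
for k,v in holder(c).items(): print(k,v)
for p in ((598,5,170),(598,5,0)): print(proj(s,p))
# scene: handle head top disc
p=cv2.resize(s['color'][145:200,225:270].min(2),None,fx=6,fy=6,interpolation=2)
print(s['color'][148:175:2,236:258,0])
E
python3 d.py 598 5 250 -1.57
```

```text
plate (array([249.58, 189.49]), array([599.9,   6.6,  15. ]), 30.1, 30.0, 89.1)
head1 (array([247.98, 185.47]), array([599.5,   6.6, 170. ]), array([11.16666667, 11.66666667]))
post (array([248.87, 188.  ]), array([599. ,   6.6,  90. ]), 19.3, 18.2)
[245.99053154 156.84045935]
[246.61827228 207.1760387 ]
[[156 157 156 149 145 148 151 149 148 149 149 148 149 149 148 144 117  86
   75  79  82  83]
 [154 148 144 146 151 151 149 149 149 149 148 147 148 150 152 148 135 140
   75  78  82  83]
 [143 147 153 152 148 145 145 147 149 147 148 150 151 152 152 152 149 140
  112  83  82  83]
 [154 149 151 145 113  65  78 118 148 150 152 153 153 154 152 152 152 151
  153 152 148 135]
 [151 130  77  82  94 102 131 151 167 169 168 168 168 167 167 162 153 152
  152 151 151 152]
 [162 142  75  76  78  78  93 135 164 167 168 167 167 167 166 156 134 147
  148 151 152 151]
 [154 141  80  85  84  98  76  73  85 107 114 128 127 115  85  79  72  78
   77  78  81  92]
 [138  84  73  74  73  73  71  62  46  56  69  72  69  60  57  57  76  80
   76  76  75  75]
 [ 41  46  68  75  74  74  74  77  80  84  84  86  86  87  83  78  74  71
   68  81  96  91]
 [ 40  44  66  75  75  75  75  76  79  83  85  86  86  86  83  78  72  73
   72  72  73  74]
 [ 68  70  73  75  74  74  75  76  79  83  84  86  87  85  82  78  73  75
   74  75  74  74]
 [ 45  46  59  69  83  74  74  76  79  84  84  87  86  85  82  77  71  73
   74  73  73  74]
 [144 139 114  91  71  55  54  64  80  82  84  85  85  85  81  77  70  75
   74  74  73  74]
 [142 140 136 135 134 137 134  94  51  68  78  80  80  73  54  48  50  39
   59  67  79  71]]
[130.9 -71.4  78.8] [ 0.001 -0.     0.179]
```

```bash
python3 d.py 599.6 6.6 260 -1.57; echo '[{"x": 2, "y": -1, "drz": 0.2}, {"x": 4, "y": -2, "z": 1, "drz": 0.4}, {"x": 5.5, "y": -3, "z": 2, "drz": 0.6}, {"x": 6.45, "y": -3.65, "z": 3.4, "drz": 0.712}, {"x": 6.45, "y": -3.65, "z": 3.4, "drz": 0.712}, {"x": 6.45, "y": -3.65, "z": 3.4, "drz": 0.712}]' > mv.in && python3 nudge.py mv.in 60
python3 d.py 599.6 6.6 200 -1.57
```

```text
[129.6 -73.2  68.8] [ 0.001 -0.     0.179]
time: 29.78
position: [599.6, 7.2, 262.0]
tcp_rot: [-3.141, -0.0, -1.568]
contact_force: [0.3, 0.0, 0.3]
finger_gap: 59.8
grip_force: 0.0
[ 0.6  0.  62. ] [-0.    -0.     0.002]
```

Scaled: 62 mm is 3.1, 55 mm is 2.75.

```bash
echo '[{"x": 0.025, "z": 1}, {"x": 0.025, "z": 2}, {"x": 0.025, "z": 2.75}, {"x": 0.025, "z": 3.1}, {"x": 0.025, "z": 3.1}]' > mv.in && python3 nudge.py mv.in
echo '[{}, {}, {}, {}, {}]' > mv.in && python3 nudge.py mv.in 15
python3 - <<'E'
from h import *
o=arm.get_obs(); print(o['position'],o['wrist_torque'],o['contact_force'])
E
```

```text
time: 30.4
position: [599.4, 6.1, 199.8]
tcp_rot: [-3.142, -0.0, -1.569]
contact_force: [0.1, 0.5, 0.1]
finger_gap: 60.0
grip_force: 0.0
time: 31.02
position: [599.8, 5.8, 200.4]
tcp_rot: [-3.14, -0.0, -1.57]
contact_force: [0.1, 0.3, 5.8]
finger_gap: 22.2
grip_force: 58.6
[599.80694731   5.77419184 200.37876065] [0.10766342 0.06550434 0.01159512] [0.07975734 0.32045734 5.76890398]
```

```bash
echo '[{"z": -0.25}, {"z": -0.75}, {"z": -1.5}, {"z": -2.5}, {"z": -4}, {"z": -6}, {"z": -8.25}, {"z": -8.25}]' > mv.in && python3 nudge.py mv.in
python3 - <<'E'
from h import *
c=snap('top');s=snap('scene')
cv2.imwrite('pics/x3.png',cv2.resize(s['color'][40:220,180:330,::-1],None,fx=3,fy=3,interpolation=2))
E
python3 d.py 529.6 185.1 366 -1.392
```

```text
time: 32.02
position: [600.0, 5.5, 369.9]
tcp_rot: [-3.133, 0.001, -1.57]
contact_force: [0.4, 1.1, -1.9]
finger_gap: 22.3
grip_force: 59.5
[-179.2   69.2   -0.9] [-0.     0.001 -0.178]
```

View pics/x3.png

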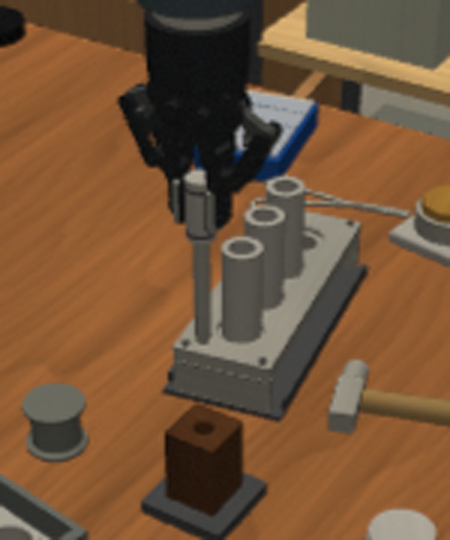

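The drift hangs vertical from the gripper (tip at about (203,340) in the crop), and the holder is upright with its well visible at (205,428). Next I'll move over the first sleeve.

Scaled: -179 mm is -8.95, -150 mm is -7.5, -0.178 rad is -0.712.

```bash
echo '[{"x": -1.25, "y": 0.5, "drz": -0.08}, {"x": -3.25, "y": 1.25, "drz": -0.24}, {"x": -5.5, "y": 2.1, "drz": -0.44}, {"x": -7.5, "y": 2.9, "drz": -0.6}, {"x": -8.95, "y": 3.45, "drz": -0.712}, {"x": -8.95, "y": 3.45, "drz": -0.712}, {"x": -8.95, "y": 3.45, "drz": -0.712}]' > mv.in && python3 nudge.py mv.in
echo '[{"z": 0.25}, {"z": 0.25}]' > mv.in && python3 nudge.py mv.in
python3 d.py 529.6 185.1 325 -1.392
python3 - <<'E'
from h import *
s=snap('scene');c=snap('top')
i=np.zeros((540,800,3),np.uint8);i[:,:450]=cv2.resize(s['color'][40:220,180:330,::-1],None,fx=3,fy=3,interpolation=2)
i[:330,450:]=cv2.resize(c['color'][160:226,160:230,::-1],None,fx=5,fy=5,interpolation=2)
cv2.imwrite('pics/x4.png',i)
for k,v in holder(c).items(): print(k,v)
E
```

```text
time: 33.0
position: [529.9, 184.4, 363.7]
tcp_rot: [3.14, -0.001, -1.392]
contact_force: [0.7, 0.3, -1.8]
finger_gap: 22.8
grip_force: 59.5
time: 33.25
position: [530.2, 184.0, 358.7]
tcp_rot: [3.14, -0.0, -1.393]
contact_force: [0.5, 1.0, -1.9]
finger_gap: 23.0
grip_force: 59.5
[-1.2  0.3 33.7] [ 0.002 -0.    -0.001]
plate (array([249.6 , 189.54]), array([599.8,   6.5,  15. ]), 30.1, 29.9, 88.7)
post (array([248.87, 188.01]), array([598.9,   6.6,  90. ]), 19.3, 18.2)
```

View pics/x4.png

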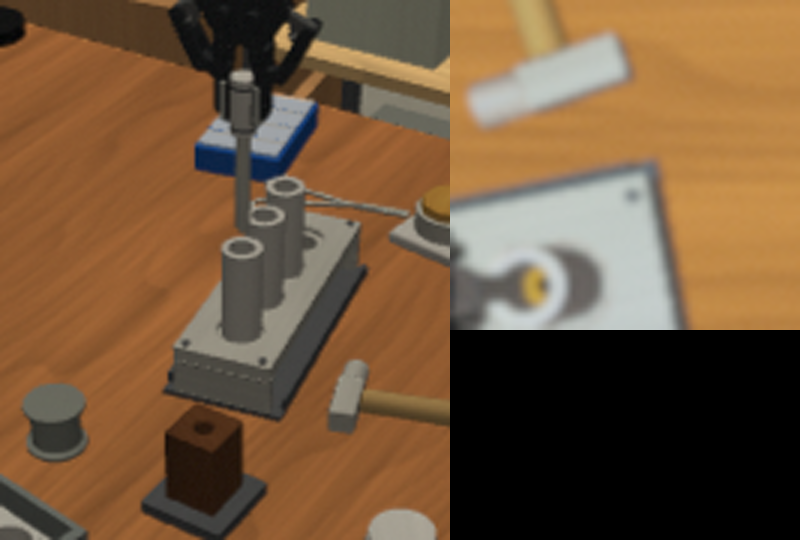

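The drift is directly in line above the sleeve bore (column 243 for both). I'll lower it in steps.

The manual's scale: shifts go in units of 20 mm and turns go in units of 0.25 rad. Converting my numbers, 10 mm is 0.5, -1 mm is -0.05.

```bash
echo '[{"x": -0.05, "y": 0.015, "z": 0.5}, {"x": -0.05, "y": 0.015, "z": 1}, {"x": -0.05, "y": 0.015, "z": 1.4}, {"x": -0.05, "y": 0.015, "z": 1.4}]' > mv.in && python3 nudge.py mv.in
echo '[{"z": 0.5}, {"z": 1}, {"z": 1.4}, {"z": 1.6}, {"z": 1.6}]' > mv.in && python3 nudge.py mv.in
echo '[{"z": 0.15}, {"z": 0.3}, {"z": 0.45}, {"z": 0.6}]' > mv.in && python3 nudge.py mv.in
```

```text
time: 33.85
position: [529.4, 185.6, 330.6]
tcp_rot: [3.14, -0.001, -1.392]
contact_force: [0.4, -1.0, -1.5]
finger_gap: 22.5
grip_force: 59.5
time: 34.48
position: [529.7, 185.6, 299.3]
tcp_rot: [3.141, -0.0, -1.392]
contact_force: [0.6, 0.4, -2.2]
finger_gap: 22.2
grip_force: 59.5
time: 34.98
position: [530.5, 185.6, 291.7]
tcp_rot: [-3.135, 0.0, -1.391]
contact_force: [-3.9, 0.3, 15.0]
finger_gap: 22.5
grip_force: 61.1
```

Scaled: 4 mm is 0.2, 24 mm is 1.2.

```bash
echo '[{"z": 0.2}, {"z": 0.4}, {"z": 0.6}, {"z": 0.8}, {"z": 1}, {"z": 1.2}, {"z": 1.2}]' > mv.in && python3 nudge.py mv.in
echo '[{"z": 0.2}, {"z": 0.4}, {"z": 0.6}, {"z": 0.75}, {"z": 0.75}]' > mv.in && python3 nudge.py mv.in
```

```text
time: 35.85
position: [529.6, 185.6, 262.8]
tcp_rot: [3.14, -0.001, -1.392]
contact_force: [-0.4, -0.8, -1.3]
finger_gap: 22.9
grip_force: 59.2
time: 36.48
position: [529.6, 185.6, 248.3]
tcp_rot: [3.141, -0.0, -1.392]
contact_force: [0.3, -0.2, -2.0]
finger_gap: 22.9
grip_force: 59.2
```

Scaled: -112 mm is -5.6, -100 mm is -5.

```bash
echo '[{"z": -0.75}, {"z": -2}, {"z": -3.5}, {"z": -5}, {"z": -5.6}, {"z": -5.6}]' > mv.in && python3 nudge.py mv.in
echo '[{"x": -1}, {"x": -2.25}, {"x": -3}, {"x": -3}, {"x": -3}]' > mv.in && python3 nudge.py mv.in
python3 d.py 518.3 244.7 330 -1.392
```

```text
time: 37.22
position: [529.9, 185.8, 361.4]
tcp_rot: [-3.14, 0.001, -1.392]
contact_force: [-0.4, 0.0, -3.5]
finger_gap: 22.6
grip_force: 59.3
time: 37.85
position: [519.0, 244.6, 360.3]
tcp_rot: [3.141, -0.001, -1.392]
contact_force: [0.2, -0.2, -2.4]
finger_gap: 22.6
grip_force: 59.3
[-0.3  0.7 30.3] [ 0.001 -0.001  0.   ]
```

```bash
python3 - <<'E'
from h import *
s=snap('scene');c=snap('top')
for k,v in holder(c).items(): print(k,v)
im=c['color'].astype(int)
for p in ((529.6,185.1,155),):
    u,v=proj(c,p).round().astype(int); print((im[...,0]-im[...,2])[v-5:v+6,u-7:u+8])
E
echo '[{"x": -0.015, "y": 0.035, "z": 0.5}, {"x": -0.015, "y": 0.035, "z": 1}, {"x": -0.015, "y": 0.035, "z": 1.5}, {"x": -0.015, "y": 0.035, "z": 1.5}]' > mv.in && python3 nudge.py mv.in
echo '[{"z": 0.5}, {"z": 1}, {"z": 1.4}, {"z": 1.6}, {"z": 1.6}]' > mv.in && python3 nudge.py mv.in
```

```text
plate (array([249.57, 189.51]), array([599.9,   6.6,  15. ]), 30.1, 30.0, 89.0)
post (array([248.86, 188.01]), array([599. ,   6.6,  90. ]), 19.3, 18.3)
[[ 0 -1 -3 -6 -7 -4 -4 -6 -6 -5 -5 -6 -6 -4 -1]
 [-1 -2 -5 -7 -5  0  4  4  5  4  1 -5 -6 -6 -4]
 [-1 -4 -7 -4  0  8  8  8  9  8  5 -1 -5 -7 -5]
 [-1 -5 -5 -2  5  8  9  7  7  6  7 -1 -5 -6 -6]
 [-2 -4 -3  2  7  9  7  6  3  5  6 -1 -4 -6 -8]
 [-2 -4  0  3  7  9  8  4  0  2  7 -1 -3 -4 -7]
 [-2 -4 -1  3  7  8  6  4  0  2  5  2 -2 -4 -7]
 [-3 -5 -3  0  6  8  8  4  5  6  7  3 -1 -5 -8]
 [-2 -4 -4 -1  3  6  9  8  7  8  5  2 -4 -7 -8]
 [ 0 -4 -4 -3  0  2  6  6  6  5  2 -2 -7 -9 -9]
 [ 2 -3 -5 -6 -3 -2  0  0  0  1 -2 -5 -8 -9 -4]]
time: 38.45
position: [517.9, 244.6, 329.2]
tcp_rot: [3.139, -0.001, -1.392]
contact_force: [-0.4, 0.1, -1.5]
finger_gap: 22.5
grip_force: 59.2
time: 39.08
position: [518.3, 244.9, 298.4]
tcp_rot: [3.141, -0.0, -1.392]
contact_force: [-0.4, 0.2, -2.3]
finger_gap: 21.9
grip_force: 59.2
```

Bore 1 is empty. Pushing the second bush.

Scaled: 28 mm is 1.4, 24 mm is 1.2.

```bash
echo '[{"z": 0.15}, {"z": 0.3}, {"z": 0.45}, {"z": 0.6}, {"z": 0.8}, {"z": 1}, {"z": 1.2}, {"z": 1.4}]' > mv.in && python3 nudge.py mv.in
echo '[{"z": 0.2}, {"z": 0.4}, {"z": 0.6}, {"z": 0.8}, {"z": 1}, {"z": 1.1}, {"z": 1.1}]' > mv.in && python3 nudge.py mv.in
echo '[{"z": -0.75}, {"z": -2}, {"z": -3.5}, {"z": -5}, {"z": -5.6}, {"z": -5.6}]' > mv.in && python3 nudge.py mv.in
echo '[{"x": -1}, {"x": -2.25}, {"x": -3}, {"x": -3}, {"x": -3}]' > mv.in && python3 nudge.py mv.in
python3 d.py 508 303.8 330 -1.392
```

```text
time: 40.08
position: [518.4, 245.0, 271.2]
tcp_rot: [-3.14, 0.001, -1.392]
contact_force: [-0.2, 0.2, -2.5]
finger_gap: 22.7
grip_force: 59.2
time: 40.95
position: [518.3, 244.9, 248.5]
tcp_rot: [3.141, -0.0, -1.392]
contact_force: [1.2, 0.4, -1.8]
finger_gap: 22.5
grip_force: 59.2
time: 41.7
position: [518.4, 245.1, 361.4]
tcp_rot: [-3.14, 0.001, -1.392]
contact_force: [0.2, -0.3, -1.8]
finger_gap: 22.3
grip_force: 59.3
time: 42.32
position: [507.6, 304.1, 360.5]
tcp_rot: [3.141, -0.0, -1.391]
contact_force: [0.3, 1.0, -1.6]
finger_gap: 22.5
grip_force: 59.3
[ 0.3 -0.4 30.5] [ 0.    -0.     0.001]
```

```bash
echo '[{"x": 0.015, "y": -0.015, "z": 0.5}, {"x": 0.015, "y": -0.015, "z": 1}, {"x": 0.015, "y": -0.015, "z": 1.5}, {"x": 0.015, "y": -0.015, "z": 1.5}]' > mv.in && python3 nudge.py mv.in
echo '[{"z": 0.5}, {"z": 1}, {"z": 1.4}, {"z": 1.6}, {"z": 1.6}]' > mv.in && python3 nudge.py mv.in
echo '[{"z": 0.15}, {"z": 0.3}, {"z": 0.45}, {"z": 0.6}]' > mv.in && python3 nudge.py mv.in
```

```text
time: 42.82
position: [507.7, 303.3, 329.3]
tcp_rot: [3.139, -0.001, -1.392]
contact_force: [0.0, 0.5, -1.3]
finger_gap: 22.6
grip_force: 59.2
time: 43.45
position: [507.9, 303.6, 298.3]
tcp_rot: [3.141, -0.0, -1.392]
contact_force: [0.0, 0.5, -1.7]
finger_gap: 22.7
grip_force: 59.2
time: 43.95
position: [508.7, 303.7, 291.1]
tcp_rot: [-3.135, 0.002, -1.391]
contact_force: [-4.4, -0.7, 15.1]
finger_gap: 22.6
grip_force: 61.2
```

```bash
echo '[{"z": 0.2}, {"z": 0.4}, {"z": 0.6}, {"z": 0.8}, {"z": 1}, {"z": 1.2}, {"z": 1.4}]' > mv.in && python3 nudge.py mv.in
echo '[{"z": 0.2}, {"z": 0.4}, {"z": 0.5}, {"z": 0.5}]' > mv.in && python3 nudge.py mv.in
echo '[{"z": -0.75}, {"z": -2}, {"z": -3.5}, {"z": -5}, {"z": -5.9}, {"z": -5.9}]' > mv.in && python3 nudge.py mv.in
python3 d.py 599.8 100 366 -1.57
python3 - <<'E'
from h import *
s=snap('scene');c=snap('top')
for k,v in holder(c).items(): print(k,v)
E
```

```text
time: 44.82
position: [508.0, 303.7, 257.9]
tcp_rot: [3.141, -0.0, -1.392]
contact_force: [-0.5, 0.3, -2.3]
finger_gap: 22.8
grip_force: 59.2
time: 45.32
position: [507.9, 303.7, 248.5]
tcp_rot: [3.141, -0.0, -1.392]
contact_force: [-0.0, -0.5, -2.3]
finger_gap: 22.4
grip_force: 59.2
time: 46.08
position: [508.4, 303.8, 369.3]
tcp_rot: [-3.137, 0.002, -1.392]
contact_force: [-0.2, -0.7, -2.4]
finger_gap: 22.8
grip_force: 59.3
[216.9 -53.6   3.1] [-0.004  0.003  0.178]
plate (array([237.71, 196.36]), array([581.6,  40. ,  15. ]), 30.1, 28.9, 88.7)
post (array([235.65, 195.17]), array([581.3,  41. ,  90. ]), 18.7, 18.9)
```

The holder has been knocked aside. I'll re-measure with the crop recentred before going there.

```bash
python3 - <<'E'
from h import *
s=snap('scene');c=snap('top')
for k,v in holder(c,235,196).items(): print(k,v)
i=np.zeros((540,800,3),np.uint8);i[:,:450]=cv2.resize(s['color'][60:240,180:330,::-1],None,fx=3,fy=3,interpolation=2)
i[:350,450:]=cv2.resize(c['color'][165:235,200:270,::-1],None,fx=5,fy=5,interpolation=2)
cv2.imwrite('pics/x5.png',i)
E
```

```text
plate (array([237.11, 196.3 ]), array([581.8,  41.7,  15. ]), 30.1, 30.2, 88.9)
post (array([235.67, 195.17]), array([581.3,  41. ,  90. ]), 18.8, 18.8)
```

View pics/x5.png

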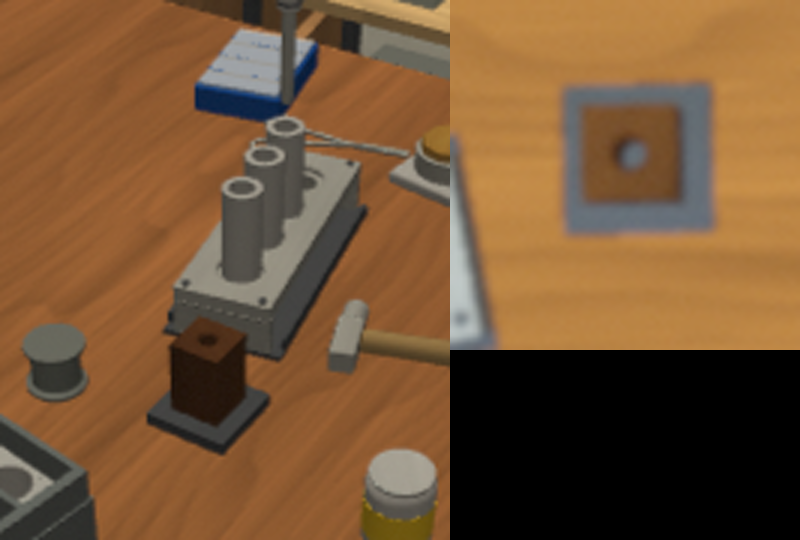

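Both views show the holder upright at about (237,196) in the top image, well at about (236.4,195.4). I'll refine the well-mouth position.

```bash
python3 - <<'E'
from h import *
s=snap('scene');c=snap('top')
def hole(img,u,v,r,k=8):
    u0,v0=int(round(u))-r,int(round(v))-r
    p=img[v0:v0+2*r+1,u0:u0+2*r+1].astype(int); d=(p[...,0]-p[...,2]).clip(0,255).astype(np.uint8)
    d=cv2.resize(d,None,fx=k,fy=k,interpolation=2); t,_=cv2.threshold(d,0,255,cv2.THRESH_OTSU)
    m=(d<t).astype(np.uint8); n,l,st,ce=cv2.connectedComponentsWithStats(m)
    b=min([i for i in range(1,n) if st[i,4]>100],key=lambda i:np.linalg.norm(ce[i]-len(d)/2)); x,y=ce[b]
    return np.array([(x+.5)/k-.5+u0,(y+.5)/k-.5+v0]),st[b,2:]/k
a,w=hole(c['color'],236.4,195.4,6); print('top',a,w,pt(c,*a,90))
v=proj(s,pt(c,*a,90)); b,w2=hole(s['color'],*v,5); print('scene',v,b,w2,pt(s,*b,90)); print(tri(c,a,s,b))
old=cv2.imread('pics/x4.png')[:540,:450,::-1]; old=cv2.resize(old,(150,180),interpolation=cv2.INTER_AREA)
v=proj(s,(599.8,6.6,90)); b0,w0=hole(old,v[0]-180,v[1]-40,5); print('old scene',v,b0+[180,40],w0,pt(s,*(b0+[180,40]),90))
E
python3 d.py 582 41 366 -1.57
```

```text
top [235.90469613 195.52117864] [  6.5     6.625 271.5  ] [580.41887481  40.39177487  90.        ]
scene [247.92146002 172.3037521 ] [248.71630184 172.83678955] [  6.625   4.    162.75 ] [583.45886666  39.57278708  90.        ]
(array([581.31175098,  41.10011831,  87.96026752]), np.float64(1.9646300057261008))
old scene [247.21025712 181.50015404] [247.4141537  182.21254864] [  7.     4.25 192.75] [601.8371657    4.40431625  90.        ]
[ 2.716e+02 -2.630e+01 -1.000e-01] [ 0.001 -0.001  0.178]
```

Scaled: -17 mm is -0.85, 271.6 mm is 13.58, 0.178 rad is 0.712.

```bash
echo '[{"x": 1.5, "y": -0.15, "drz": 0.08}, {"x": 3.75, "y": -0.35, "drz": 0.2}, {"x": 6.25, "y": -0.6, "drz": 0.32}, {"x": 8.75, "y": -0.85, "drz": 0.44}, {"x": 11.25, "y": -1.1, "drz": 0.56}, {"x": 13, "y": -1.25, "drz": 0.68}, {"x": 13.58, "y": -1.3, "drz": 0.712}, {"x": 13.58, "y": -1.3, "drz": 0.712}]' > mv.in && python3 nudge.py mv.in
echo '[{"z": 1.5}, {"z": 2.75}, {"z": 3.5}, {"z": 3.5}, {"z": 3.5}]' > mv.in && python3 nudge.py mv.in
python3 d.py 581.6 40.95 270 -1.57
```

```text
time: 47.38
position: [581.9, 40.8, 366.1]
tcp_rot: [3.141, 0.0, -1.571]
contact_force: [-0.8, 0.7, -1.9]
finger_gap: 22.7
grip_force: 59.3
time: 48.0
position: [582.4, 41.4, 297.8]
tcp_rot: [-3.14, 0.0, -1.569]
contact_force: [-0.8, 0.4, -1.2]
finger_gap: 22.7
grip_force: 59.3
[ 0.5  0.8 27.8] [-0.002  0.     0.001]
```

Scaled: 16 mm is 0.8, 8 mm is 0.4.

```bash
echo '[{"x": 0.025, "y": 0.04, "z": 0.4}, {"x": 0.025, "y": 0.04, "z": 0.8}, {"x": 0.025, "y": 0.04, "z": 0.8}]' > mv.in && python3 nudge.py mv.in
echo '[{"z": 0.2}, {"z": 0.4}, {"z": 0.6}, {"z": 0.6}]' > mv.in && python3 nudge.py mv.in
python3 d.py 581.6 40.95 270 -1.57
python3 - <<'E'
from h import *
s=snap('scene');c=snap('top')
i=np.zeros((480,800,3),np.uint8);i[:,:400]=cv2.resize(s['color'][130:226,210:290,::-1],None,fx=5,fy=5,interpolation=2)
i[:350,450:]=cv2.resize(c['color'][165:235,200:270,::-1],None,fx=5,fy=5,interpolation=2)
cv2.imwrite('pics/x6.png',i)
E
```

```text
time: 48.38
position: [580.7, 40.5, 279.6]
tcp_rot: [3.14, -0.0, -1.57]
contact_force: [0.5, 0.2, -2.1]
finger_gap: 22.3
grip_force: 59.3
time: 48.88
position: [581.0, 40.5, 268.1]
tcp_rot: [3.141, -0.0, -1.57]
contact_force: [0.4, 0.0, -2.2]
finger_gap: 22.5
grip_force: 59.3
[-0.4 -0.6 -1.9] [ 0.001 -0.     0.   ]
```

View pics/x6.png

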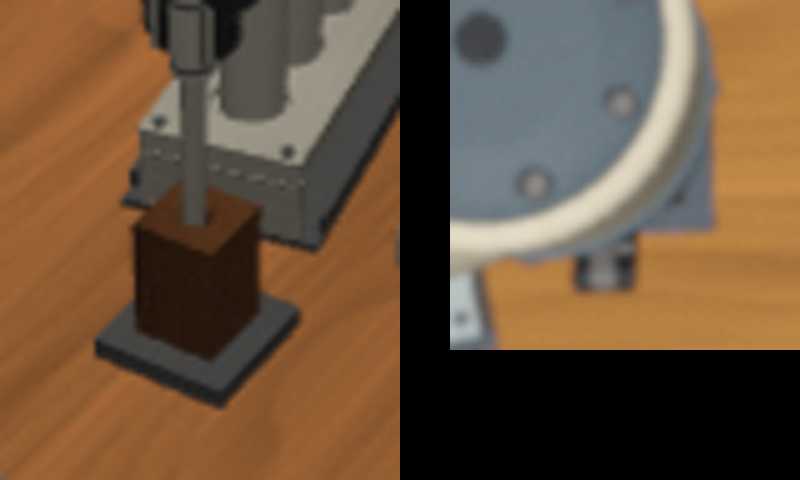

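The rod meets the well mouth at about (195,220) in the scene crop, with no contact force, so the tip is inside. I'll correct by half a millimetre and insert.

Scaled: 8 mm is 0.4, 12 mm is 0.6.

```bash
echo '[{"x": -0.02, "y": -0.025, "z": 0.2}, {"x": -0.02, "y": -0.025, "z": 0.4}, {"x": -0.02, "y": -0.025, "z": 0.6}, {"x": -0.02, "y": -0.025, "z": 0.6}]' > mv.in && python3 nudge.py mv.in
echo '[{"z": 0.25}, {"z": 0.5}, {"z": 0.75}, {"z": 1}, {"z": 1}]' > mv.in && python3 nudge.py mv.in
```

```text
time: 49.48
position: [581.4, 40.9, 256.0]
tcp_rot: [3.141, -0.0, -1.57]
contact_force: [-0.3, 0.2, -1.8]
finger_gap: 23.0
grip_force: 59.3
time: 50.1
position: [581.4, 40.9, 236.0]
tcp_rot: [3.141, -0.0, -1.57]
contact_force: [0.4, 0.5, -2.0]
finger_gap: 22.9
grip_force: 59.3
```

```bash
echo '[{"z": 0.3}, {"z": 0.6}, {"z": 0.9}, {"z": 1.2}, {"z": 1.5}, {"z": 1.65}, {"z": 1.65}]' > mv.in && python3 nudge.py mv.in
echo '[{"z": 0.05}, {"z": 0.1}, {"z": 0.1}]' > mv.in && python3 nudge.py mv.in
echo '[{"z": 0.035}, {"z": 0.07}, {"z": 0.07}]' > mv.in && python3 nudge.py mv.in
```

```text
time: 50.98
position: [581.5, 40.9, 203.4]
tcp_rot: [3.141, -0.0, -1.57]
contact_force: [0.1, 1.0, -2.4]
finger_gap: 22.6
grip_force: 59.3
time: 51.35
position: [581.6, 41.0, 201.6]
tcp_rot: [-3.142, 0.0, -1.57]
contact_force: [-0.2, -0.6, -2.2]
finger_gap: 22.9
grip_force: 59.3
time: 51.72
position: [581.7, 41.0, 200.5]
tcp_rot: [-3.141, -0.0, -1.57]
contact_force: [-0.5, -0.5, 0.2]
finger_gap: 22.1
grip_force: 59.7
```

Bottomed at TCP z 200.5, which matches the grasp height. I'll release, retreat and check.

Scaled: 0.4 mm is 0.02.

```bash
echo '[{"z": 0.02}, {"z": 0.02}]' > mv.in && python3 nudge.py mv.in
echo '[{}, {}, {}, {}, {}]' > mv.in && python3 nudge.py mv.in 60
echo '[{"z": -1}, {"z": -3}, {"z": -5}, {"z": -6.5}, {"z": -6.5}]' > mv.in && python3 nudge.py mv.in
echo '[{"x": 1.5, "y": 1.5}, {"x": 3.5, "y": 3.5}, {"x": 5.5, "y": 5.5}, {"x": 7.5, "y": 7.5}, {"x": 8.5, "y": 9.5}, {"x": 9, "y": 10}, {"x": 9, "y": 10}, {"x": 9, "y": 10}]' > mv.in && python3 nudge.py mv.in
python3 - <<'E'
from h import *
s=snap('scene','s9.png');c=snap('top','t9.png')
for k,v in holder(c,235,196).items(): print(k,v)
for p in ((529.6,185.1),(518.3,244.7),(508,303.8)):
    w=proj(c,(*p,155));b=blob(c,*w,6);v=proj(s,(*p,155));b2=blob(s,*v,8);t=tri(c,b[:2],s,b2[:2])
    u=np.round(w).astype(int);q=c['color'][u[1]-5:u[1]+6,u[0]-5:u[0]+6].astype(int)
    print(pt(c,*b[:2],155).round(1),t[0].round(1),'yellow',(q[...,0]-q[...,2]).max())
i=np.zeros((600,800,3),np.uint8)
i[:360,:800]=cv2.resize(c['color'][165:255,85:285,::-1],None,fx=4,fy=4,interpolation=2)
i[360:600,:800]=cv2.resize(s['color'][110:218,140:500,::-1],(800,240),interpolation=2)
cv2.imwrite('pics/x7.png',i)
E
```

```text
time: 51.98
position: [581.7, 40.9, 200.4]
tcp_rot: [-3.141, -0.0, -1.57]
contact_force: [-1.3, -0.0, 4.2]
finger_gap: 22.6
grip_force: 59.9
time: 52.6
position: [581.6, 41.0, 199.7]
tcp_rot: [3.142, 0.0, -1.57]
contact_force: [0.1, -0.9, -0.9]
finger_gap: 60.0
grip_force: 0.0
time: 53.22
position: [582.4, 41.0, 332.8]
tcp_rot: [-3.136, 0.001, -1.57]
contact_force: [-0.9, 1.3, -0.5]
finger_gap: 59.9
grip_force: 0.0
time: 54.22
position: [382.5, -138.8, 329.3]
tcp_rot: [3.141, 0.0, -1.569]
contact_force: [-0.3, 0.6, 0.1]
finger_gap: 59.8
grip_force: 0.0
plate (array([237.07, 196.3 ]), array([581.8,  41.8,  15. ]), 30.0, 30.2, 88.6)
head1 (array([233.31, 193.62]), array([581.2,  41.5, 170. ]), array([11.5       , 11.33333333]))
post (array([235.65, 195.14]), array([581.4,  41. ,  90. ]), 18.7, 19.0)
[529.7 184.4 155. ] [529.6 184.8 152.9] yellow 9
[518.  245.1 155. ] [518.  245.8 153. ] yellow 10
[507.3 304.1 155. ] [507.2 304.7 153.4] yellow 10
```

View pics/x7.png

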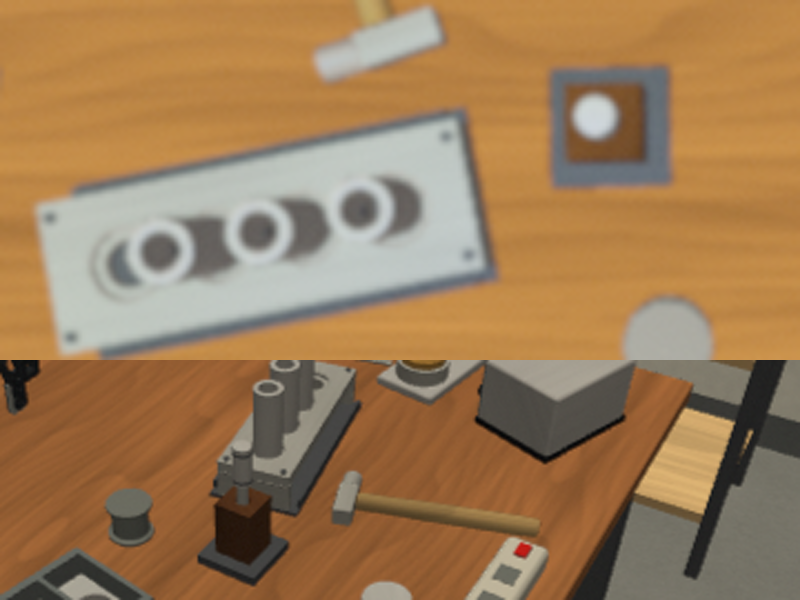

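The bores are empty, the sleeves stand upright, and the drift is fully seated with its head above the holder centre. Nothing else has moved, so I'm handing in.

```bash
python3 -c "
from plant import arm
print(arm.finish_job())"
```

```text
the job is handed in; nothing more can be done
None
```

The job is handed in: the bushes from sleeves 1, 2 and 3 are pushed out (their bores checked empty), those sleeves stand upright in nests, empty sleeve 0 stays in its well, and the drift is back point down, fully seated, in its holder, which was knocked about 4 cm aside during the run; I got no verdict back.

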